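# Clip a sample tube into the tube shaker and set its dial

## Robot

A 6-joint arm with a two-finger parallel gripper is mounted at the origin on the work surface. World frame = base frame: x ahead of the robot, y to its left, z up, the work surface at z = 0. Lengths are in m, angles in rad, forces in N, time in s.
With the tool pointing down it reaches from about 0.375 to 0.75 m from the base axis. Payload 9 kg.
Tool frame: the origin (TCP) lies midway between the tips of the shut fingers; the grasp point (between the pads) lies 19 mm behind it; z points along the fingers, y is the line along which they close (so a half turn about z gives the same grasp; the last joint's range is limited). The gripper opens to 85 mm and grips with 20 to 120 N. Pads are 22 mm wide; open, the fingers measure 114 mm over their backs; the gripper's body (76 mm by 85 mm) begins 54 mm behind the grasp point. The pads swing forward as they close: fully open they stand 13 mm farther back than shut.
Start: joints at [0.914, 0.104, 0.097, 1.564, 0, 1.353], TCP at [0.255, 0.543, 0.231] pointing down, gripper open.
Joint ranges: [-2.99, 2.99], [-0.84, 1.86], [-1.1, 1.16], [-1.84, 2.11], [-1.51, 1.56], [-3.14, 3.14]. Speed limits (rad/s): [2.22, 2.22, 2.57, 3.14, 3.14, 3.14].

## Interface

Orientations are given as a unit quaternion [x, y, z, w].
In Python, from cell import * gives the robot as it stands.
- The arm moves only by the shell command python3 -m pendant 'ROWS' [FORCE]. ROWS is JSON, a list of rows, each a list of 7 numbers: the turn, a rotation vector about the tool's x, y, z each as a share of 1.5 rad, from -1 to 1, then the shift along the tool's x, y, z each as a share of 0.05 m, from -1 to 1, then the opening, from 0 (shut) to 1 (fully open). In form: [[ax, ay, az, x, y, z, claw], ...]. A call has 1 to 20 rows; each row shifts and turns the commanded pose from where the row before left it, along the tool's axes as they then stand; what a row does not reach is not made up. A row lasts 1/10 s, in which the tool goes at most 50 mm and 8.59 degrees, less where a joint would pass 70% of its speed; a pose out of reach is approached as far as the arm can. A call with a number of a shift or a turn outside -1 to 1 is refused whole. A call with a gripper value outside its range is refused whole. The fingers move at their own pace and stop on an object; FORCE is the grip in N (left out, the last holds). Time passes only in rows, so rows that do not move let the fingers close. It gives the time, the measured TCP pose, the force, the opening and the grip force at its end, in the units of the state.
- read_state(): the state, without advancing time (a new reading comes with each control period).
- read_camera(name): name is "scene" or "top"; returns the picture (384x512x3 uint8, red, green, blue); there is no depth.
- camera_info(name): a dict with "fx", "fy", "cx", "cy" (pixels), "k1" (the pictures are not rectified: a ray, as slopes to the right and down, at radius r is drawn at 1 + k1 r^2 times it, then the intrinsics apply), "xyz" and "rotation" of the camera in the world. Camera axes: x right, y up, looking along -z (the intrinsics and any distortion apply to the point x, -y, -z); pixel columns grow to the right and rows downward; lengths in m; the calibration is good to about 2 mm. A picture is of the moment at which its call begins. camera_info takes no time and is no camera call.
- job_done(): hands the job in; it is judged then, once.
The state is a dict: "time": time; "joint_pos": joint angles; "joint_velocities": joint speeds; "joint_efforts": joint torques, N m; "eef_pos": TCP position; "tool_rot": TCP orientation; "force": force on the tool from outside, world axes, zero at the start; "wrist_torque": the same for the moment, N m; "gripper_width": opening from 0.0 (shut) to 1.0 (fully open); "grasp_force": force on a finger pad.
Only numpy, scipy, OpenCV 4.12 (cv2) and the standard library are available. Lean on these libraries where they do the work, as an engineer would, in place of code of your own. Each camera call takes 0.05 s, during which the arm holds its last target. There are 200 camera calls.

## Task

Take the sample tube from the yellow stand, lay it over the shaker's clip with the blue cap on the left as you face the dial, and press it gently down past the red sprung jaw until it sits fully home in the middle of the fork and the jaw has snapped shut over it; do not ram it or drop it. Then turn the shaker's dial so that its white pointer clicks in at the green mark. Leave the bottle, the jar and the orange box where they stand.

Things in the scene. Friction and masses are not known exactly. Their poses are not given: they have to be found in the camera images.
- tube: White screw-cap sample tube, about 70 g, lying across the yellow stand. Body 28 mm in diameter with a short cone at the foot, 121 mm long in all. Origin on its axis, mid-length; its y axis runs along the tube towards the blue cap (34 mm in diameter, from y = +46 to +62 mm); foot at y = -59 mm. It may be rolled about its axis.
- tube_cap (a point): Centre of the tube's blue cap, on the axis, 54 mm from the tube's origin towards the cap.
- stand: Yellow stand fixed to the bench: 100 x 100 x 10 mm base and two V saddles, 8 mm thick, at y = +34 and -34 mm; the tube's axis lies along y, 60 mm above the bench. Origin at the underside's centre. Between the saddles there is room for fingers down to 10 mm above the bench.
- shaker: Grey tube shaker fixed to the bench, housing 200 (x) by 210 (y) mm, flat top 60 mm above the bench; origin at the underside's centre. The dial is in front at x = -55 mm, y = 0; the clip runs along y behind it, at x = +40 mm.
- clip_seat (a point): Where the tube's origin belongs when home: on the clip's axis, mid-length, 95 mm above the bench; axes as the shaker's, tube along y, cap to +y. Between the supports, plates in front (x = -20 to -23 mm) and behind (x = +22 to +25 mm), both up to 14 mm above this point, leave no room for fingers beside a tube that is home: the last stretch is pressed from above.
- fork_tine (a point): Middle between the tops of the two tall front tines. The fork is two U-shaped aluminium supports, 10 mm thick, at y = +34 and -34 mm from clip_seat, floor 14 mm below it. Front tines: inner face at x = -15 mm, upright to 36 mm above clip_seat (this point), then flaring outward to 45 mm. Rear tines: x = +15 mm, ending level with clip_seat.
- jaw_nose (a point): Middle between the tips of the red sprung jaw's two noses (10 mm wide, at y = +34 and -34 mm). Shut, they reach forward over the mouth to x = +6 mm, 14.5 mm above clip_seat; ramps rise from there backward to x = 16, height 31 mm. A tube laid in the mouth rests on the ramps and tall tines, axis about 32 mm above clip_seat. Pushing it past takes about 6 to 15 N.
- jaw (a joint): Angle of the red sprung jaw (slippery plastic), rad: 0 shut, grows as it is pushed back (about 0.2 while the tube passes, at most 0.35); hinge along y, 22 mm behind and 28 mm below clip_seat.
- dial (a joint): Angle of the dial, rad, growing clockwise seen from above; detents at 0 (small white mark, off), 0.6 (yellow), 1.2 (green, the largest) and 1.8 (red), ends at -0.1 and 1.9. At angle q its white pointer points in the direction pi + 0.9 - q from the shaker's x axis, counted counterclockwise.
- dial_grip (a point): On the dial's upright axis, 82 mm above the bench, in its grip bar (black, 46 mm long, 13 mm wide, from 8.5 to 30.5 mm above the shaker's top, over a 48 mm disc). The bar lies along this point's x axis, the white pointer towards its -x. The marks lie 34 mm from the axis.
- bottle: Bystander: glass bottle with blue cap, 70 mm in diameter, 160 mm tall, standing; origin under its centre.
- jar: Bystander: small jar with red lid, 56 mm in diameter, 70 mm tall; origin under its centre.
- tipbox: Bystander: orange pipette tip box, 85 x 120 x 60 mm; origin under its centre.
There are look-alikes about, which are no part of the job. There is more than one size of the tube; the job needs the middle-sized.

How it is judged:
By the outcome, as a careful person would: the job done as asked, in the order asked, and still so for the second after the job is handed in, with the robot touching nothing.
It also fails if it takes over 66 s, if anything falls off the work surface, if the arm or the gripper's body presses on something with over 40 N, if the wrist force passes 120 N, or if a joint passes its speed limit or range.

## Working session

There is one attempt and no reset: what is moved stays moved. The work goes in short steps, Python scripts to look and compute and a shell command to move; the robot and the scene stay as the last step left them, time stands still between calls to the robot, and variables do not carry over. Pictures are saved under pics/ and viewed, at most 10 in all, crops included, and the job is handed in when it is done.

```bash
ls; mkdir -p pics; python3 - <<'E'
from cell import *
import cv2,numpy as np
for n in("scene","top"):
    im=read_camera(n); cv2.imwrite(f"pics/{n}0.png",im[:,:,::-1]); np.save(f"{n}0.npy",im); 
    i=camera_info(n); print(n,i)
a=[cv2.imread(f"pics/{n}0.png") for n in("scene","top")]
for n,x in zip(("scene","top"),a): cv2.imwrite(f"pics/{n}0b.png",cv2.resize(x,(800,600),interpolation=cv2.INTER_CUBIC))
s=read_state();print(s)
E
```

```text
pics
scene {'fx': 406.5077067603069, 'fy': 406.5077067603069, 'cx': 255.1337609627638, 'cy': 189.27521643876722, 'k1': -0.0453860677551069, 'xyz': array([1.10944897, 0.47724635, 0.57974964]), 'rotation': array([0.20564112, 0.42204499, 0.79683006, 0.38033093])}
top {'fx': 354.9325284419382, 'fy': 354.9325284419382, 'cx': 256.7940193150878, 'cy': 185.23487695232947, 'k1': -0.1037043329688381, 'xyz': array([0.44041602, 0.06265239, 0.93999944]), 'rotation': array([ 0.04396372, -0.05659353, -0.69494777,  0.71548023])}
{'time': 0.1, 'joint_pos': array([9.14321332e-01, 1.04660502e-01, 9.65288036e-02, 1.56390222e+00,
       2.73721690e-05, 1.35309425e+00]), 'joint_velocities': array([ 3.82069843e-04, -5.74749702e-05,  2.86118820e-03,  8.33630023e-04,
        3.66221477e-04, -4.59745618e-04]), 'joint_efforts': array([ 5.13288498e-03, -5.58204174e+01,  5.04724610e+01,  1.28691219e-02,
       -3.40261613e-04,  9.00449422e-07]), 'eef_pos': array([0.25469088, 0.54292305, 0.2305778 ]), 'tool_rot': array([ 2.17630796e-01,  9.76030970e-01, -5.54826791e-04, -2.74337219e-04]), 'force': array([0.3546348 , 0.65099434, 0.22529086]), 'wrist_torque': array([ 0.05060704, -0.0076305 , -0.01294706]), 'grasp_force': 0.0, 'gripper_width': 0.9986886992024511}
```

View pics/scene0b.png

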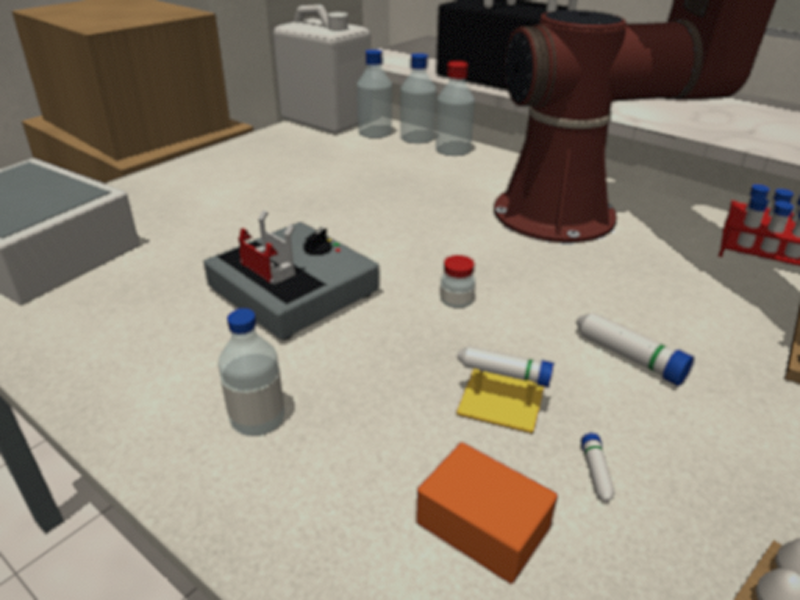

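View pics/top0b.png

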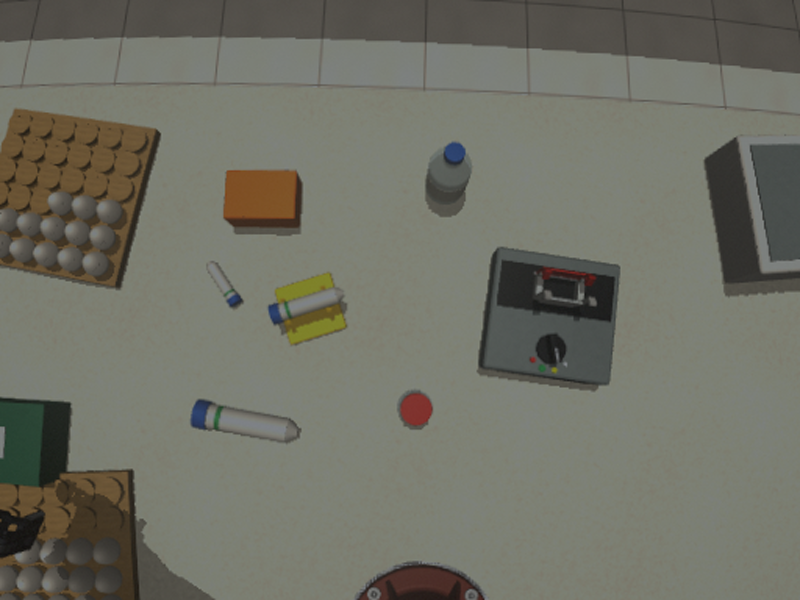

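```bash
cat > h.py <<'E'
import numpy as np,cv2
from scipy.spatial.transform import Rotation as R
from cell import *
def K(i): return np.array([[i["fx"],0,i["cx"]],[0,i["fy"],i["cy"]],[0,0,1.]])
def ray(n,uv):
    i=camera_info(n); D=np.array([i["k1"],0,0,0,0.])
    p=cv2.undistortPoints(np.array([[uv]],float),K(i),D)[0,0]
    d=R.from_quat(i["rotation"]).apply([p[0],-p[1],-1]); return i["xyz"],d/np.linalg.norm(d)
def onz(n,uv,z):
    o,d=ray(n,uv); return o+d*(z-o[2])/d[2]
def tri(uvt,uvs):
    A=0;b=0;L=[ray("top",uvt),ray("scene",uvs)]
    for o,d in L:
        P=np.eye(3)-np.outer(d,d);A=A+P;b=b+P@o
    x=np.linalg.solve(A,b); return x,[np.linalg.norm((np.eye(3)-np.outer(d,d))@(x-o)) for o,d in L][0]*2
def proj(n,p):
    i=camera_info(n); q=R.from_quat(i["rotation"]).inv().apply(np.array(p)-i["xyz"])
    q=np.array([q[0],-q[1],-q[2]]);a=q[:2]/q[2];a=a*(1+i["k1"]*(a@a));return np.array([i["fx"]*a[0]+i["cx"],i["fy"]*a[1]+i["cy"]])
def blobs(n,im,m,box,amin=4):
    u0,v0,u1,v1=box;M=np.zeros(m.shape,np.uint8);M[v0:v1,u0:u1]=m[v0:v1,u0:u1]
    k,l,s,c=cv2.connectedComponentsWithStats(M)
    return [(tuple(np.round(c[j],2)),int(s[j,4]),tuple(s[j,:4])) for j in range(1,k) if s[j,4]>=amin]
def hsv(im): return cv2.cvtColor(im,cv2.COLOR_RGB2HSV)
def msk(im,lo,hi): return cv2.inRange(hsv(im),np.array(lo),np.array(hi))
E
python3 - <<'E'
from h import *
t=np.load("top0.npy");s=np.load("scene0.npy")
rs=lambda im,b,k:cv2.resize(im[b[1]:b[3],b[0]:b[2]],None,fx=k,fy=k,interpolation=cv2.INTER_CUBIC)
a=rs(t,(300,150,400,250),4);b=rs(s,(125,125,250,225),4);
c=rs(t,(165,165,225,225),3);d=rs(s,(285,215,365,275),3)
C=np.zeros((600,800,3),np.uint8)
a=cv2.resize(a,(390,390));b=cv2.resize(b,(400,320))
C[:390,:390]=a;C[:320,400:]=b;C[400:580,:180]=c;C[400:580,400:640]=d
cv2.imwrite("pics/crop0.png",C[:,:,::-1])
for n,im,bx in(("top",t,(160,150,230,230)),("scene",s,(280,210,370,330))):
    print(n,"blue",blobs(n,im,msk(im,(105,120,50),(130,255,255)),bx),"green",blobs(n,im,msk(im,(45,90,40),(85,255,255)),bx),"yel",blobs(n,im,msk(im,(22,140,60),(34,255,255)),bx,20))
for n,im,bx in(("top",t,(300,150,400,250)),("scene",s,(125,125,250,225))):
    for nm,lo,hi in(("red",(0,120,60),(6,255,255)),("grn",(45,90,40),(85,255,255)),("yel",(20,120,60),(35,255,255))):
        print(n,nm,blobs(n,im,msk(im,lo,hi),bx,2))
E
```

```text
top blue [((np.float64(175.05), np.float64(199.85)), 55, (np.int32(172), np.int32(195), np.int32(7), np.int32(11)))] green [((np.float64(183.47), np.float64(198.07)), 15, (np.int32(182), np.int32(193), np.int32(4), np.int32(11)))] yel [((np.float64(194.14), np.float64(183.81)), 329, (np.int32(176), np.int32(175), np.int32(37), np.int32(19))), ((np.float64(201.21), np.float64(207.13)), 582, (np.int32(182), np.int32(195), np.int32(39), np.int32(25)))]
scene blue [((np.float64(348.59), np.float64(238.52)), 93, (np.int32(345), np.int32(232), np.int32(9), np.int32(15)))] green [((np.float64(337.5), np.float64(236.38)), 16, (np.int32(336), np.int32(231), np.int32(4), np.int32(11)))] yel [((np.float64(320.64), np.float64(255.98)), 1453, (np.int32(293), np.int32(236), np.int32(54), np.int32(41)))]
top red [((np.float64(363.17), np.float64(175.38)), 115, (np.int32(347), np.int32(171), np.int32(35), np.int32(12))), ((np.float64(340.5), np.float64(230.0)), 8, (np.int32(339), np.int32(229), np.int32(4), np.int32(3)))]
top grn [((np.float64(346.53), np.float64(235.13)), 15, (np.int32(345), np.int32(233), np.int32(4), np.int32(5)))]
top yel [((np.float64(354.36), np.float64(236.45)), 11, (np.int32(353), np.int32(235), np.int32(4), np.int32(4)))]
scene red [((np.float64(163.46), np.float64(164.04)), 363, (np.int32(153), np.int32(147), np.int32(24), np.int32(33))), ((np.float64(215.67), np.float64(159.67)), 3, (np.int32(215), np.int32(159), np.int32(2), np.int32(2)))]
scene grn [((np.float64(214.5), np.float64(156.0)), 4, (np.int32(213), np.int32(156), np.int32(4), np.int32(1)))]
scene yel [((np.float64(209.67), np.float64(153.33)), 3, (np.int32(209), np.int32(153), np.int32(2), np.int32(2)))]
```

View pics/crop0.png

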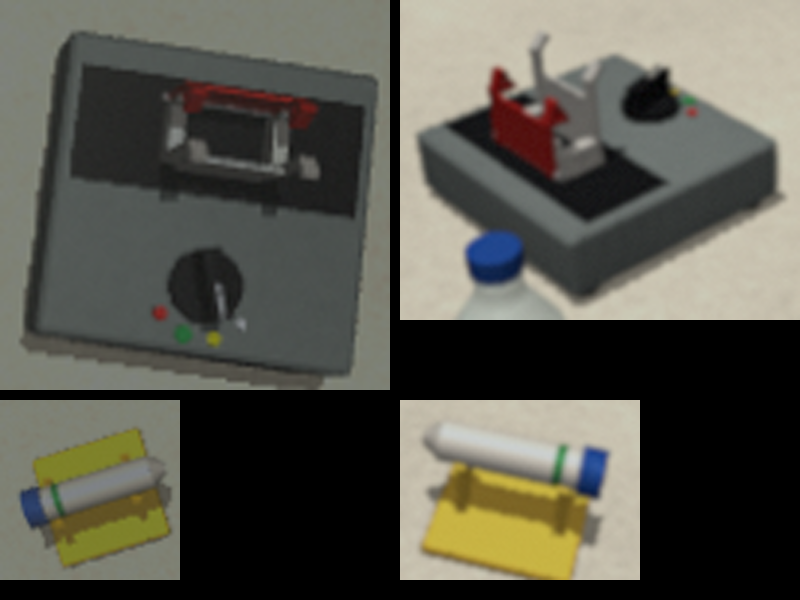

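```bash
python3 - <<'E'
from h import *
from scipy.optimize import least_squares
t=np.load("top0.npy");s=np.load("scene0.npy")
T=lambda u,v:(300+u/3.9-.37,150+v/3.9-.37); S=lambda u,v:(125+(u-400)/3.2-.34,125+v/3.2-.34)
loc=np.array([[.1,.105],[.1,-.105],[-.1,-.105],[-.1,.105]])
tc=[T(73,33),T(377,78),T(351,375),T(36,330)]; sc=[S(577,243),S(419,137),S(615,55),S(776,150)]
for a,b in zip(tc,sc): print("corner",*tri(a,b),onz("top",a,.06)[:2],onz("scene",b,.06)[:2])
mt=[(346.53,235.13),(354.36,236.45),(340.5,230.)];ms=[(214.5,156.),(209.67,153.33),(215.67,159.67)]
for a,b in zip(mt,ms): print("mark",*tri(a,b))
P=[(-.055+.034*np.cos(np.pi+.9-q),.034*np.sin(np.pi+.9-q)) for q in(1.2,.6,1.8)]
Lc=np.r_[loc,P]
for n,obs in(("top",tc+mt),("scene",sc+ms)):
    W=np.array([onz(n,o,.06)[:2] for o in obs])
    f=lambda p:np.c_[np.cos(p[2])*Lc[:,0]-np.sin(p[2])*Lc[:,1]+p[0],np.sin(p[2])*Lc[:,0]+np.cos(p[2])*Lc[:,1]+p[1]]
    r=least_squares(lambda p:(f(p)-W).ravel(),[.5,-.2,0]); print(n,"shaker",r.x,np.round(1e3*(f(r.x)-W),1).tolist())
print("tineR",*tri(T(311,166),S(541,40)),"tineL",*tri(T(185,153),S(592,68)))
print("noses",*tri(T(312,105),S(499,75)))
np.set_printoptions(linewidth=250)
print(hsv(t)[190:204,180,:].tolist()); print(hsv(s)[222:245,320].tolist())
E
```

```text
corner [ 0.64220812 -0.10697515  0.05604937] 0.0005200673311683799 [ 0.6414808 -0.1064228] [ 0.6456403  -0.10229576]
corner [ 0.62007173 -0.31401482  0.05242391] 0.0001048108685752394 [ 0.61850124 -0.31075635] [ 0.62711558 -0.30271255]
corner [ 0.42456001 -0.29322386  0.0526819 ] 0.0037394743361869294 [ 0.42356176 -0.28871339] [ 0.43452575 -0.28464811]
corner [ 0.44950713 -0.08727375  0.04725999] 0.003957589906558658 [ 0.44824633 -0.08352158] [ 0.46608259 -0.07560459]
mark [ 0.44968814 -0.18077115  0.05823609] 0.005094582111605942
mark [ 0.44686486 -0.2008944   0.05785429] 0.005262806601256033
mark [ 0.46197859 -0.16524391  0.05838308] 0.004669412217967749
top shaker [ 0.53316149 -0.19767191 -0.11447142] [[3.0, 1.6], [2.0, -2.7], [-1.7, -1.8], [-2.4, 1.6], [-0.7, 0.5], [-0.2, 0.4], [0.0, 0.4]]
scene shaker [ 0.5411858  -0.19506169 -0.10348554] [[5.9, 1.3], [2.7, -7.1], [-3.7, -4.5], [-13.5, -4.7], [2.5, 5.2], [2.7, 4.9], [3.4, 5.0]]
tineR [ 0.54876976 -0.23702044  0.13391676] 0.0008790307843497879 tineL [ 0.55746297 -0.1635415   0.13679975] 0.011531115912859538
noses [ 0.58792883 -0.24339211  0.11844314] 0.0011776164322814576
[[30, 174, 126], [25, 181, 124], [23, 181, 117], [22, 127, 114], [22, 43, 112], [24, 21, 124], [43, 14, 129], [80, 6, 129], [107, 13, 133], [100, 12, 132], [60, 6, 129], [27, 18, 125], [23, 19, 109], [100, 9, 82]]
[[22, 33, 196], [22, 33, 196], [21, 30, 194], [20, 28, 193], [21, 22, 193], [28, 15, 199], [40, 11, 205], [60, 6, 207], [75, 5, 207], [38, 5, 204], [22, 14, 198], [21, 22, 187], [18, 22, 173], [17, 23, 158], [22, 20, 139], [23, 17, 118], [21, 25, 103], [24, 86, 119], [25, 147, 158], [25, 168, 193], [25, 171, 200], [25, 172, 187], [24, 174, 160]]
```

```bash
python3 - <<'E'
from h import *
t=np.load("top0.npy");s=np.load("scene0.npy")
ax={}
for n,im,bx,th in(("top",t,(165,180,225,212),26),("scene",s,(288,215,358,252),24)):
    H=hsv(im);m=((H[...,1]<th)&(H[...,2]>(95 if n=="top" else 150))).astype(np.uint8)|(msk(im,(105,120,30),(130,255,255))>0)|(msk(im,(45,60,40),(85,255,255))>0)
    M=np.zeros_like(m,np.uint8);u0,v0,u1,v1=bx;M[v0:v1,u0:u1]=m[v0:v1,u0:u1]
    M=cv2.morphologyEx(M,cv2.MORPH_OPEN,np.ones((3,3)));M=cv2.morphologyEx(M,cv2.MORPH_CLOSE,np.ones((3,3)))
    k,l,st,c=cv2.connectedComponentsWithStats(M);j=1+np.argmax(st[1:,4]);M=(l==j).astype(np.uint8)
    print(n,st[1:].tolist())
    for r in M[v0:v1,u0:u1]: print("".join(".#"[x] for x in r))
    r=cv2.minAreaRect(np.argwhere(M)[:,::-1].astype(np.float32));print(r)
m=msk(t,(20,100,40),(34,255,255));M=np.zeros_like(m);M[165:230,165:235]=m[165:230,165:235]
p=np.argwhere(M)[:,::-1].astype(np.float32);h=cv2.convexHull(p);b=cv2.boxPoints(cv2.minAreaRect(p))
W=np.array([onz("top",q,.01)[:2] for q in b]);print(W,W.mean(0),[np.linalg.norm(W[i]-W[i-1]) for i in range(4)])
E
```

```text
top [[178, 180, 3, 3, 9], [167, 182, 6, 9, 40], [185, 184, 36, 17, 305], [172, 195, 11, 10, 88]]
............................................................
............................................................
............................................................
............................................................
................................................#####.......
.............................................###########....
.........................................###############....
......................................##################....
...................................#####################....
................................######################......
.............................########################.......
.........................###########################........
......................#############################.........
....................#############################...........
....................#########################...............
....................#######################.................
....................#######
[... 3389 characters left out ...]
..........................................................
......................................................................
......................................................................
......................................................................
......................................................................
((315.38232421875, 229.52940368652344), (41.759117126464844, 9.328009605407715), 12.52880573272705)
[[0.56842736 0.26559262]
 [0.60110682 0.17123614]
 [0.50714161 0.13811673]
 [0.47517421 0.23124619]] [0.5379625  0.20154792] [np.float64(0.09937719211553148), np.float64(0.09985535593600871), np.float64(0.09963109629835394), np.float64(0.09846323676037372)]
```

```bash
python3 - <<'E'
from h import *
f=tri((219.3,187.3),(294.8,226.5));c=tri((175.05,199.85),(348.59,238.52));g=tri((183.47,198.07),(337.5,236.38))
print(f,c,g)
y=np.array([-.327,.944,0]);o=np.array([.538,.2015,.06])
for n,l in(("foot",-.059),("cap",.054),("ring",.038)): p=o+l*y;print(n,p,proj("top",p),proj("scene",p))
for n,uv,z in(("top",(175.05,199.85),.066),("top",(183.47,198.07),.072),("top",(219.3,187.3),.06)):
    w=onz(n,uv,z);print(w,(w-o)@y,(w-o)@[.944,.327,0])
E
```

```text
(array([0.55885125, 0.1424101 , 0.05850331]), np.float64(8.675562573445665e-05)) (array([0.52482927, 0.24859474, 0.061552  ]), np.float64(0.0054396386374577135)) (array([0.53035539, 0.22789612, 0.05946228]), np.float64(0.006141506035581602))
foot [0.557293 0.145804 0.06    ] [217.85196484 187.80336064] [296.65247379 226.2159958 ]
cap [0.520342 0.252476 0.06    ] [174.53440706 201.18923659] [352.7835951  238.78807948]
ring [0.525574 0.237372 0.06    ] [180.66862884 199.29162467] [344.59610811 236.9574731 ]
[0.52316345 0.25009148 0.066     ] 0.050721904866233854 0.0018837079696784644
[0.52764596 0.22823627 0.072     ] 0.028624813813435193 -0.0010314552646498143
[0.55867281 0.14223778 0.06      ] -0.06270355017273849 0.00013638987927350863
```

```bash
cat > go.py <<'E'
import sys
from h import *
# usage: go.py x y z yaw  -> remaining turn (az units) and shift (units) in tool axes after turn
x,y,z,yaw=map(float,sys.argv[1:]);s=read_state()
r=R.from_quat(s["tool_rot"]).as_matrix();c=np.arctan2(r[1,1],r[0,1])
d=(yaw-c+np.pi)%(2*np.pi)-np.pi
Y=np.array([np.cos(yaw),np.sin(yaw),0]);Z=np.array([0,0,-1.]);X=np.cross(Y,Z)
D=np.array([x,y,z])-s["eef_pos"]
print("t",s["time"],"eef",s["eef_pos"].round(4),"yaw",c.round(4),"zaxis",r[:,2].round(4),"F",s["force"].round(1),"w",round(s["gripper_width"],3),"g",s["grasp_force"],"j6",s["joint_pos"][5].round(3))
print("az",round(-d/1.5,4),"shift",(np.array([X@D,Y@D,Z@D])/.05).round(3))
E
python3 -m pendant '[[0,0,0.09,0,0,0,1],[0,0,0.09,0,0,0,1],[0,0,0.09,0,0,0,1],[0,0,0.09,0,0,0,1],[0,0,0.09,0,0,0,1],[0,0,0.083,0,0,0,1],[0,0,0,-0.4,0.15,0,1],[0,0,0,-0.5,0.18,0.1,1],[0,0,0,-0.5,0.18,0.1,1],[0,0,0,-0.5,0.18,0.1,1],[0,0,0,-0.5,0.18,0.1,1],[0,0,0,-0.5,0.18,0.1,1],[0,0,0,-0.5,0.18,0.1,1],[0,0,0,-0.5,0.18,0.1,1],[0,0,0,-0.5,0.18,0.1,1],[0,0,0,-0.5,0.18,0.1,1],[0,0,0,-0.5,0.18,0.1,1],[0,0,0,-0.5,0.18,0.1,1],[0,0,0,0,0,0,1]]'; python3 go.py .5391 .1982 .15 .333
```

```text
time: 2.0
eef_pos: [0.453, 0.2968, 0.1751]
tool_rot: [0.582, 0.813, -0.001, -0.0]
force: [0.3, 0.7, -0.4]
gripper_width: 1.002
grasp_force: 0.0
t 2.0 eef [0.453  0.2968 0.1751] yaw 0.3295 zaxis [-0.0012 -0.0011 -1.    ] F [ 0.3  0.7 -0.4] w 1.002 g 0.0 j6 1.58
az -0.0024 shift [-2.428  0.983  0.502]
```

```bash
python3 -m pendant '[[0,0,0,-0.4,0.16,0.08,1],[0,0,0,-0.4,0.16,0.08,1],[0,0,0,-0.4,0.16,0.08,1],[0,0,0,-0.4,0.16,0.08,1],[0,0,0,-0.4,0.16,0.08,1],[0,0,0,-0.4,0.16,0.08,1],[0,0,0,0,0,0.4,1],[0,0,0,0,0,0.4,1],[0,0,0,0,0,0,1]]' | head -2; python3 go.py .5391 .1982 .046 .333; python3 - <<'E'
from h import *
t=read_camera("top");s=read_camera("scene")
rs=lambda im,b,k:cv2.resize(im[b[1]:b[3],b[0]:b[2]],None,fx=k,fy=k,interpolation=cv2.INTER_CUBIC)
C=np.hstack([rs(t,(160,150,235,230),5),rs(s,(280,190,360,270),5)]);cv2.imwrite("pics/pre.png",C[:,:,::-1])
E
```

```text
time: 2.9
eef_pos: [0.5343, 0.2015, 0.1093]
t 2.9 eef [0.5343 0.2015 0.1093] yaw 0.3326 zaxis [-4.9e-03 -4.0e-04 -1.0e+00] F [-0.1  0.2  0.1] w 1.002 g 0.0 j6 1.37
az -0.0003 shift [-0.094  0.069  1.267]
```

View pics/pre.png

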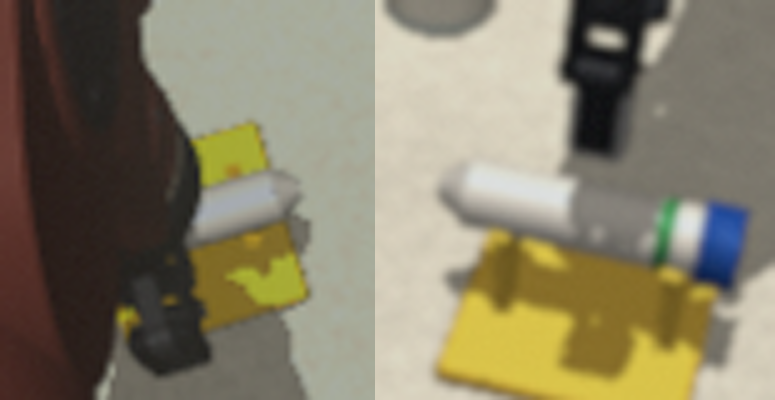

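```bash
python3 - <<'E'
from h import *
p=np.array([.5343,.2015,.1093+.013])+.048*np.array([.944,.327,0]);print((proj("scene",p)-[280,190])*5+[375,0])
E
python3 -m pendant '[[0,0,0,-0.09,0.07,0,1],[0,0,0,0,0,0.25,1],[0,0,0,0,0,0.25,1],[0,0,0,0,0,0.25,1],[0,0,0,0,0,0.25,1],[0,0,0,0,0,0.25,1],[0,0,0,0,0,0,1],[0,0,0,0,0,0,0.5],[0,0,0,0,0,0,0.4],[0,0,0,0,0,0,0.3],[0,0,0,0,0,0,0.2],[0,0,0,0,0,0,0.1],[0,0,0,0,0,0,0.1],[0,0,0,0,0,0,0.1]]' 40; python3 go.py .5391 .1982 .046 .333
```

```text
[598.90903367 156.45710294]
time: 4.4
eef_pos: [0.5415, 0.1983, 0.0505]
tool_rot: [0.58, 0.814, 0.0, 0.0]
force: [-1.9, -0.5, 5.4]
gripper_width: 0.315
grasp_force: 39.3
t 4.4 eef [0.5415 0.1983 0.0505] yaw 0.3325 zaxis [ 8.e-04  1.e-04 -1.e+00] F [-1.9 -0.5  5.4] w 0.315 g 39.296913743019104 j6 1.363
az -0.0003 shift [ 0.015 -0.046  0.091]
```

```bash
python3 -m pendant '[[0,0,0,0,0,0,0.5],[0,0,0,0,0,0,0.5],[0,0,0,0,0,0,0.5],[0,0,0,0,0,0,0.5]]'; python3 go.py .5391 .1982 .045 .333
```

```text
time: 4.8
eef_pos: [0.5411, 0.1982, 0.0497]
tool_rot: [0.58, 0.814, -0.0, -0.0]
force: [-0.4, 0.6, 0.2]
gripper_width: 0.498
grasp_force: 0.0
t 4.8 eef [0.5411 0.1982 0.0497] yaw 0.3325 zaxis [-1.e-04  0.e+00 -1.e+00] F [-0.4  0.6  0.2] w 0.498 g 0.0 j6 1.363
az -0.0004 shift [ 0.013 -0.039  0.093]
```

```bash
python3 -m pendant '[[0,0,0,0,-0.03,0.1,0.5],[0,0,0,0,0,0.02,0.5],[0,0,0,0,0,0,0.5],[0,0,0,0,0,0,0.3],[0,0,0,0,0,0,0.2],[0,0,0,0,0,0,0.1],[0,0,0,0,0,0,0.1],[0,0,0,0,0,0,0.1]]' 40; python3 go.py .5391 .1982 .045 .333;  python3 -m pendant '[[0,0,0,0,0,-0.1,0.1],[0,0,0,0,0,-0.2,0.1],[0,0,0,0,0,-0.4,0.1],[0,0,0,0,0,-0.5,0.1],[0,0,0,0,0,-0.5,0.1],[0,0,0,0,0,-0.5,0.1],[0,0,0,0,0,-0.5,0.1],[0,0,0,0,0,-0.3,0.1],[0,0,0,0,0,0,0.1]]';python3 go.py .5729 -.2023 .19 -.1145
```

```text
time: 5.6
eef_pos: [0.5411, 0.198, 0.0447]
tool_rot: [0.58, 0.814, 0.001, 0.001]
force: [5.5, 1.8, 1.4]
gripper_width: 0.31
grasp_force: 40.9
t 5.6 eef [0.5411 0.198  0.0447] yaw 0.3325 zaxis [ 2.7e-03  6.0e-04 -1.0e+00] F [5.5 1.8 1.4] w 0.31 g 40.8541613817215 j6 1.362
az -0.0003 shift [ 0.017 -0.036 -0.006]
time: 6.5
eef_pos: [0.5407, 0.1979, 0.1963]
tool_rot: [0.58, 0.814, 0.001, 0.001]
force: [1.5, 0.0, -1.3]
gripper_width: 0.31
grasp_force: 40.7
t 6.5 eef [0.5407 0.1979 0.1963] yaw 0.3325 zaxis [ 3.3e-03  4.0e-04 -1.0e+00] F [ 1.5  0.  -1.3] w 0.31 g 40.67563712596893 j6 1.362
az 0.298 shift [-7.877  1.554  0.126]
```

```bash
python3 -m pendant '[[0,0,0.05,0,0,0,0.1],[0,0,0.075,0,0,0,0.1],[0,0,0.075,0,0,0,0.1],[0,0,0.06,0,0,0,0.1],[0,0,0.038,0,0,0,0.1],[0,0,0,-0.3,0.06,0,0.1],[0,0,0,-0.5,0.1,0,0.1],[0,0,0,-0.5,0.1,0,0.1],[0,0,0,-0.5,0.1,0,0.1],[0,0,0,-0.5,0.1,0,0.1],[0,0,0,-0.5,0.1,0,0.1],[0,0,0,-0.5,0.1,0,0.1],[0,0,0,-0.5,0.1,0,0.1],[0,0,0,-0.5,0.1,0,0.1],[0,0,0,-0.5,0.1,0,0.1],[0,0,0,-0.5,0.1,0,0.1],[0,0,0,-0.5,0.1,0,0.1],[0,0,0,-0.5,0.1,0,0.1],[0,0,0,-0.5,0.1,0,0.1],[0,0,0,0,0,0,0.1]]';python3 go.py .5729 -.2023 .18 -.1145
```

```text
time: 8.5
eef_pos: [0.5676, -0.1511, 0.1924]
tool_rot: [0.747, 0.665, -0.001, -0.001]
force: [0.1, 0.2, -0.8]
gripper_width: 0.313
grasp_force: 40.7
t 8.5 eef [ 0.5676 -0.1511  0.1924] yaw -0.1163 zaxis [-0.0017 -0.     -1.    ] F [ 0.1  0.2 -0.8] w 0.313 g 40.67401349544525 j6 1.205
az -0.0012 shift [-1.006  0.222  0.247]
```

```bash
python3 -m pendant '[[0,0,0,-0.25,0.06,0.1,0.1],[0,0,0,-0.25,0.06,0.1,0.1],[0,0,0,-0.25,0.05,0.1,0.1],[0,0,0,-0.25,0.05,0.1,0.1],[0,0,0,0,0,0.1,0.1],[0,0,0,0,0,0,0.1],[0,0,0,0,0,0,0.1]]' | tail -1;python3 go.py .5729 -.2023 .112 -.1145; python3 - <<'E'
from h import *
t=read_camera("top");s=read_camera("scene");np.save("t1.npy",t);np.save("s1.npy",s)
rs=lambda im,b,k:cv2.resize(im[b[1]:b[3],b[0]:b[2]],None,fx=k,fy=k,interpolation=cv2.INTER_CUBIC)
C=np.hstack([rs(t,(300,150,400,250),4),rs(s,(130,85,230,185),4)]);cv2.imwrite("pics/above.png",C[:,:,::-1])
b=blobs("scene",s,msk(s,(105,120,30),(130,255,255)),(100,60,300,200)),blobs("top",t,msk(t,(105,120,30),(130,255,255)),(300,130,400,250))
print(b)
st=read_state();p=st["eef_pos"]+[0,0,.0153];y=np.array([.1143,.9934,0])
for l in(.054,-.059): q=p+l*y;print(l,q,proj("top",q),proj("scene",q))
E
```

```text
grasp_force: 40.7
t 9.2 eef [ 0.5736 -0.1982  0.1687] yaw -0.1141 zaxis [-2.e-04  5.e-04 -1.e+00] F [-0.8 -0.3 -0.2] w 0.311 g 40.67428171634674 j6 1.137
az 0.0003 shift [-0.082 -0.005  1.134]
([((np.float64(181.82), np.float64(133.16)), 140, (np.int32(175), np.int32(127), np.int32(14), np.int32(13))), ((np.float64(155.72), np.float64(198.24)), 29, (np.int32(150), np.int32(197), np.int32(13), np.int32(3)))], [((np.float64(347.69), np.float64(174.7)), 100, (np.int32(344), np.int32(168), np.int32(8), np.int32(15)))])
0.054 [ 0.58004032 -0.14463417  0.18446468] [346.42895667 173.83613064] [183.65758976 133.52401339]
-0.059 [ 0.56712442 -0.25688837  0.18446468] [396.19970382 181.27089875] [154.98019904 118.20963479]
```

View pics/above.png

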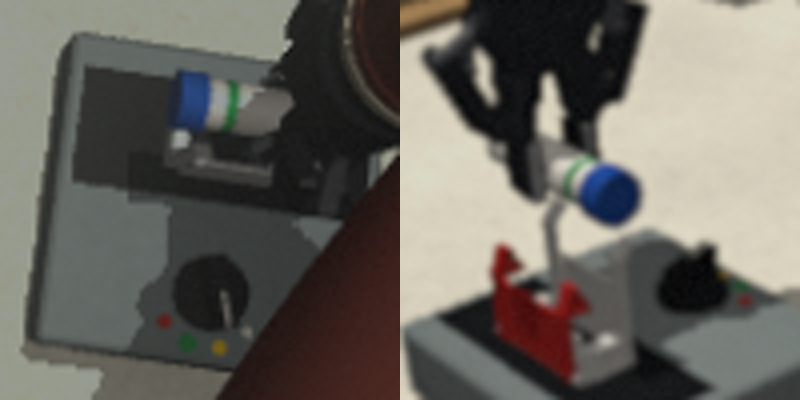

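```bash
python3 - <<'E'
from h import *
st=read_state();p=st["eef_pos"]+[0,0,.0153];y=np.array([.1143,.9934,0]);x=np.array([.9934,-.1143,0])
th=np.linspace(0,2*np.pi,40)
pts=np.array([p+l*y+.017*(np.cos(a)*x+np.sin(a)*np.array([0,0,1])) for l in(.046,.062) for a in th])
J=[]
for n,ob in(("top",(343.5,351.5,167.5,182.5)),("scene",(174.5,188.5,126.5,139.5))):
    q=np.array([proj(n,a) for a in pts]);print(n,"pred",q.min(0),q.max(0),"obs",ob)
    print("J x,y,z px/mm",[((proj(n,p+.01*e)-proj(n,p))/10).round(3).tolist() for e in(x,y,np.array([0,0,1]))])
for n,im in(("top",np.load("t1.npy")),("scene",np.load("s1.npy"))):
    print(hsv(im)[(slice(165,187,1) if n=="top" else slice(124,143)),348 if n=="top" else 182].tolist())
print(hsv(np.load("t1.npy"))[174,340:356].tolist());print(hsv(np.load("s1.npy"))[133,170:193].tolist())
E
```

```text
top pred [340.73024644 165.60965962] [352.33066271 182.03451424] obs (343.5, 351.5, 167.5, 182.5)
J x,y,z px/mm [[0.042, -0.444], [-0.442, -0.066], [0.153, -0.075]]
scene pred [175.05145758 124.91407218] [192.15575519 142.11399979] obs (174.5, 188.5, 126.5, 139.5)
J x,y,z px/mm [[-0.37, 0.133], [0.256, 0.137], [-0.048, -0.406]]
[[73, 17, 105], [73, 17, 105], [86, 20, 101], [110, 153, 100], [110, 164, 109], [110, 168, 114], [110, 174, 120], [110, 171, 125], [110, 171, 125], [109, 173, 124], [109, 173, 122], [110, 173, 118], [110, 169, 113], [110, 167, 107], [110, 160, 99], [111, 155, 89], [111, 144, 78], [110, 113, 63], [107, 40, 45], [0, 6, 42], [40, 15, 51], [30, 12, 66]]
[[21, 29, 212], [0, 3, 176], [114, 82, 158], [111, 187, 149], [110, 202, 145], [110, 200, 121], [110, 197, 92], [109, 203, 74], [109, 201, 71], [109, 208, 71], [110, 191, 72], [109, 212, 71], [109, 202, 72], [110, 203, 73], [110, 213, 72], [110, 214, 69], [112, 108, 78], [120, 4, 114], [23, 23, 179]]
[[30, 5, 47], [90, 11, 46], [109, 80, 51], [109, 93, 52], [112, 97, 58], [110, 152, 89], [109, 172, 123], [110, 172, 123], [109, 173, 124], [109, 171, 125], [110, 171, 125], [110, 173, 124], [110, 88, 133], [105, 27, 151], [90, 8, 155], [95, 10, 156]]
[[36, 27, 95], [56, 49, 83], [56, 44, 92], [53, 10, 107], [115, 40, 109], [112, 127, 108], [111, 194, 113], [110, 200, 120], [110, 203, 117], [109, 203, 103], [110, 194, 83], [109, 209, 72], [109, 208, 71], [109, 209, 72], [109, 206, 73], [110, 194, 75], [109, 207, 74], [110, 200, 74], [110, 193, 70], [115, 67, 84], [15, 12, 130], [23, 27, 188], [23, 30, 210]]
```

```bash
python3 go.py .5754 -.2021 .112 -.1145; python3 -m pendant '[[0,0,0,-0.08,0.035,0.2,0.1],[0,0,0,0,0,0.2,0.1],[0,0,0,0,0,0.2,0.1],[0,0,0,0,0,0.1,0.1],[0,0,0,0,0,0.1,0.1],[0,0,0,0,0,0,0.1],[0,0,0,0,0,0,0.1]]' | tail -1;python3 go.py .5754 -.2021 .112 -.1145
```

```text
t 9.3 eef [ 0.5739 -0.1983  0.1692] yaw -0.1139 zaxis [ 4.e-04 -1.e-04 -1.e+00] F [ 0.8 -0.7 -1. ] w 0.31 g 40.6741726398468 j6 1.137
az 0.0004 shift [-0.072  0.039  1.143]
grasp_force: 40.7
t 10.0 eef [ 0.5751 -0.2029  0.1289] yaw -0.1145 zaxis [ 2.e-04 -0.e+00 -1.e+00] F [ 0.6 -0.  -1.3] w 0.313 g 40.67439794540405 j6 1.132
az 0.0 shift [0.017 0.005 0.339]
```

```bash
python3 -m pendant '[[0,0,0,0,0,0.1,0.1],[0,0,0,0,0,0.08,0.1],[0,0,0,0,0,0,0.1]]' | egrep "force|eef"; python3 -m pendant '[[0,0,0,0,0,0.08,0.1],[0,0,0,0,0,0,0.1]]' | egrep "force|eef"; python3 - <<'E'
from h import *
t=read_camera("top");s=read_camera("scene");np.save("t2.npy",t);np.save("s2.npy",s)
rs=lambda im,b,k:cv2.resize(im[b[1]:b[3],b[0]:b[2]],None,fx=k,fy=k,interpolation=cv2.INTER_CUBIC)
C=np.hstack([rs(t,(310,150,380,220),5),rs(s,(140,110,210,180),5)]);cv2.imwrite("pics/mouth.png",C[:,:,::-1])
E
```

```text
eef_pos: [0.5746, -0.2027, 0.119]
force: [-0.6, 0.4, -1.1]
grasp_force: 40.7
eef_pos: [0.5748, -0.2028, 0.1152]
force: [0.4, -0.5, 0.1]
grasp_force: 40.7
```

View pics/mouth.png

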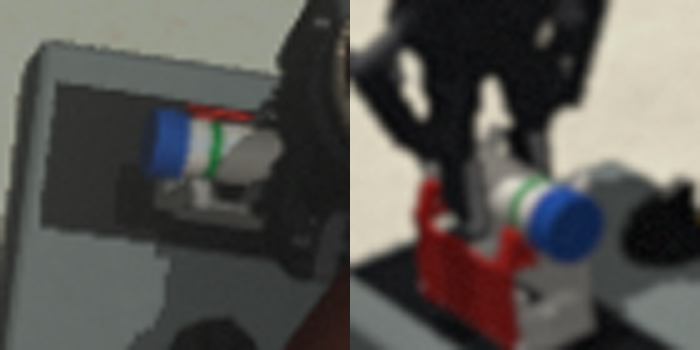

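```bash
for i in 1 2; do python3 -m pendant '[[0,0,0,0,0,0.04,0.1],[0,0,0,0,0,0,0.1]]' | egrep "force: \[|eef"; done
```

```text
eef_pos: [0.5748, -0.2029, 0.1137]
force: [-1.0, -0.1, 0.8]
eef_pos: [0.5746, -0.203, 0.1118]
force: [-4.0, -0.3, 2.8]
```

```bash
python3 -m pendant '[[0,0,0,0,-0.03,0,0.1],[0,0,0,0,0,0,0.1]]' | egrep "force: \[|eef"; python3 -m pendant '[[0,0,0,0,-0.02,0.02,0.1],[0,0,0,0,0,0,0.1]]' | egrep "force: \[|eef"
```

```text
eef_pos: [0.574, -0.2029, 0.1118]
force: [3.1, -0.5, -1.3]
eef_pos: [0.5738, -0.2029, 0.1115]
force: [6.2, -1.1, 0.3]
```

```bash
python3 -m pendant '[[0,0,0,0,0.03,0,0.1],[0,0,0,0,0,0,0.1]]' | egrep "force: \[|eef";  python3 -m pendant '[[0,0,0,0,0,0,0.35],[0,0,0,0,0,0,0.38],[0,0,0,0,0,0,0.42],[0,0,0,0,0,0,0.46],[0,0,0,0,0,0,0.5],[0,0,0,0,0,0,0.55],[0,0,0,0,0,0,0.55]]' 20| egrep "force: \[|eef|wid"; python3 - <<'E'
from h import *
s=read_camera("scene");np.save("s3.npy",s);print(blobs("scene",s,msk(s,(105,120,30),(130,255,255)),(150,100,220,190)))
s=np.load("s2.npy");print(blobs("scene",s,msk(s,(105,120,30),(130,255,255)),(150,100,220,190)))
E
```

```text
eef_pos: [0.574, -0.2029, 0.1111]
force: [-0.6, -0.5, 4.0]
eef_pos: [0.574, -0.2028, 0.1108]
force: [0.5, -0.2, -0.2]
gripper_width: 0.555
[((np.float64(183.2), np.float64(156.02)), 158, (np.int32(176), np.int32(149), np.int32(15), np.int32(15)))]
[((np.float64(182.8), np.float64(154.5)), 158, (np.int32(176), np.int32(148), np.int32(15), np.int32(14)))]
```

```bash
python3 -m pendant '[[0,0,0,0,0,-0.1,0.55],[0,0,0,0,0,-0.2,0.55],[0,0,0,0,0,-0.3,0.55],[0,0,0,0,0,-0.3,0.55],[0,0,0,0,0,-0.1,0.55],[0,0,0,0,0,0,0],[0,0,0,0,0,0,0],[0,0,0,0,0,0,0],[0,0,0,0,0,0,0],[0,0,0,0,0,0,0],[0,0,0,0,0,0,0]]' 20| egrep "force: \[|eef|wid"; python3 go.py .5745 -.2025 .146 -.1145
```

```text
eef_pos: [0.5739, -0.2027, 0.1605]
force: [0.5, 0.5, 0.1]
gripper_width: -0.002
t 13.45 eef [ 0.5739 -0.2027  0.1605] yaw -0.1145 zaxis [-3.e-04  3.e-04 -1.e+00] F [0.5 0.5 0.1] w -0.002 g 0.0 j6 1.131
az -0.0 shift [0.006 0.012 0.29 ]
```

```bash
python3 -m pendant '[[0,0,0,0,0.01,0.1,0],[0,0,0,0,0,0.1,0],[0,0,0,0,0,0.08,0],[0,0,0,0,0,0,0]]' | egrep "force: \[|eef"; for i in 1 2 3 4; do python3 -m pendant '[[0,0,0,0,0,0.03,0],[0,0,0,0,0,0.03,0],[0,0,0,0,0,0,0]]' | egrep "force: \[|eef"; done
```

```text
eef_pos: [0.574, -0.2026, 0.1457]
force: [-0.2, 0.6, -1.0]
eef_pos: [0.5745, -0.2028, 0.1437]
force: [-0.0, 0.1, -0.0]
eef_pos: [0.5746, -0.2029, 0.1409]
force: [-0.3, -0.7, -0.7]
eef_pos: [0.5753, -0.2031, 0.1389]
force: [1.2, 0.5, 5.0]
eef_pos: [0.5757, -0.2033, 0.1365]
force: [2.0, 0.8, 7.8]
```

```bash
python3 -m pendant '[[0,0,0,0,-0.02,0.03,0],[0,0,0,0,0,0.03,0],[0,0,0,0,0,0,0]]' | egrep "force: \[|eef"; for i in 1 2 3; do python3 -m pendant '[[0,0,0,0,0,0.03,0],[0,0,0,0,0,0.03,0],[0,0,0,0,0,0,0]]' | egrep "force: \[|eef"; done
```

```text
eef_pos: [0.5756, -0.2034, 0.1346]
force: [2.9, 0.5, 11.8]
eef_pos: [0.5759, -0.2037, 0.1321]
force: [3.3, 0.9, 15.5]
eef_pos: [0.5762, -0.2038, 0.129]
force: [5.8, -0.6, 12.5]
eef_pos: [0.5764, -0.2039, 0.1258]
force: [6.6, -1.3, 11.4]
```

```bash
for i in 1 2 3 4; do python3 -m pendant '[[0,0,0,0,-0.02,0.03,0],[0,0,0,0,0,0.03,0],[0,0,0,0,0,0,0]]' | egrep "force: \[|eef"; done
```

```text
eef_pos: [0.5762, -0.204, 0.1234]
force: [9.2, -1.1, 11.9]
eef_pos: [0.572, -0.2027, 0.117]
force: [3.7, -0.5, 5.2]
eef_pos: [0.5718, -0.2023, 0.1152]
force: [4.6, 2.8, 9.2]
eef_pos: [0.5703, -0.202, 0.1115]
force: [3.5, 0.7, 4.3]
```

```bash
python3 - <<'E'
from h import *
t=read_camera("top");s=read_camera("scene")
print(blobs("scene",s,msk(s,(105,120,30),(130,255,255)),(150,100,220,190)))
rs=lambda im,b,k:cv2.resize(im[b[1]:b[3],b[0]:b[2]],None,fx=k,fy=k,interpolation=cv2.INTER_CUBIC)
C=np.hstack([rs(t,(310,150,380,220),5),rs(s,(140,110,210,180),6)[:350]]);cv2.imwrite("pics/press.png",C[:,:,::-1])
E
```

```text
[((np.float64(184.45), np.float64(166.2)), 158, (np.int32(177), np.int32(159), np.int32(15), np.int32(15)))]
```

View pics/press.png

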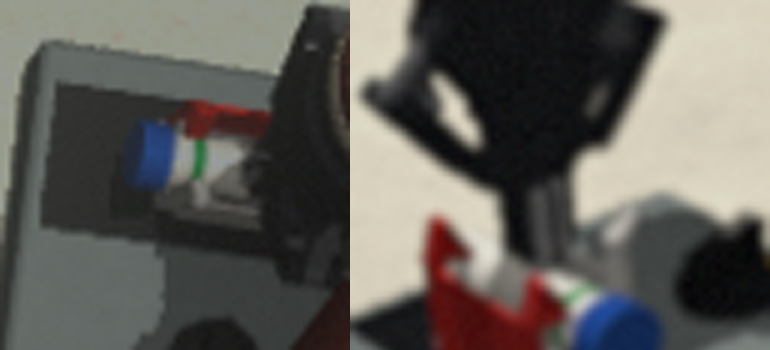

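```bash
python3 -m pendant '[[0,0,0,0,0,-0.12,0],[0,0,0,0,0,0,0]]' | egrep "force: \[|eef"; python3 -m pendant '[[0,0,0,0,0.05,0,0],[0,0,0,0,0.02,0,0],[0,0,0,0,0,0,0]]' | egrep "force: \[|eef"; python3 go.py .5745 -.2025 .109 -.1145
```

```text
eef_pos: [0.5692, -0.2023, 0.117]
force: [-0.5, 0.2, -0.1]
eef_pos: [0.5729, -0.2026, 0.1164]
force: [0.2, -1.0, -0.4]
t 18.05 eef [ 0.5729 -0.2026  0.1164] yaw -0.1145 zaxis [-5.e-04  4.e-04 -1.e+00] F [ 0.2 -1.  -0.4] w -0.002 g 0.0 j6 1.13
az 0.0 shift [0.006 0.031 0.148]
```

```bash
python3 -m pendant '[[0,0,0,0,0.03,0.03,0],[0,0,0,0,0,0.03,0],[0,0,0,0,0,0,0]]' | egrep "force: \[|eef"; for i in 1 2 3; do python3 -m pendant '[[0,0,0,0,0,0.03,0],[0,0,0,0,0,0.02,0],[0,0,0,0,0,0,0]]' | egrep "force: \[|eef"; done
```

```text
eef_pos: [0.5743, -0.2027, 0.1134]
force: [-0.8, 0.7, -0.5]
eef_pos: [0.5744, -0.2028, 0.1111]
force: [0.2, -0.3, -0.1]
eef_pos: [0.5747, -0.2029, 0.109]
force: [-0.9, 0.7, 0.8]
eef_pos: [0.5753, -0.203, 0.1087]
force: [-3.4, 3.0, 15.1]
```

```bash
python3 -m pendant '[[0,0,0,0,0,-0.1,0],[0,0,0,0,0,-0.4,0],[0,0,0,0,0,-0.5,0],[0,0,0,0,0,-0.5,0],[0,0,0,0,0,-0.5,0],[0,0,0,0,0,0,0]]' | egrep "force: \[|eef"; python3 - <<'E'
from h import *
t=np.load("top0.npy");s=read_camera("scene");t1=read_camera("top");np.save("t4.npy",t1);np.save("s4.npy",s)
print(blobs("scene",s,msk(s,(105,120,30),(130,255,255)),(150,100,220,190)))
b=np.array([-.1143*.095+0,0]) 
c=np.array([.4783,-.1914])  # dial centre in top-camera frame
V=t[...,:3].max(2)[210:245,335:375]
m=(hsv(t)[...,1]<40)&(hsv(t)[...,2]>100)
for v,u in np.argwhere(m[212:245,335:368])+[212,335]:
    w=[onz("top",(u,v),z)[:2]-c for z in(.06,.0905)]
    print(u,v,t[v,u].max(),*[(np.round(1e3*np.hypot(*a),0),np.round((np.pi+.9-.1145-np.arctan2(a[1],a[0]))%(2*np.pi),2)) for a in w])
rs=lambda im,b,k:cv2.resize(im[b[1]:b[3],b[0]:b[2]],None,fx=k,fy=k,interpolation=cv2.INTER_CUBIC)
C=np.hstack([rs(t1,(310,150,380,250),5),rs(s,(140,110,230,210),5)]);cv2.imwrite("pics/home.png",C[:,:,::-1])
E
```

```text
eef_pos: [0.5759, -0.2037, 0.2102]
force: [1.1, 0.0, -0.0]
[((np.float64(184.81), np.float64(168.38)), 162, (np.int32(178), np.int32(161), np.int32(14), np.int32(15)))]
356 226 111 (np.float64(13.0), np.float64(6.06)) (np.float64(8.0), np.float64(0.57))
356 227 115 (np.float64(14.0), np.float64(6.21)) (np.float64(11.0), np.float64(0.62))
356 228 114 (np.float64(16.0), np.float64(0.04)) (np.float64(13.0), np.float64(0.65))
356 229 101 (np.float64(18.0), np.float64(0.14)) (np.float64(15.0), np.float64(0.67))
360 232 101 (np.float64(30.0), np.float64(0.01)) (np.float64(25.0), np.float64(0.31))
361 232 124 (np.float64(32.0), np.float64(6.24)) (np.float64(26.0), np.float64(0.22))
362 232 125 (np.float64(34.0), np.float64(6.19)) (np.float64(28.0), np.float64(0.14))
361 233 127 (np.float64(34.0), np.float64(0.01)) (np.float64(28.0), np.float64(0.27))
362 233 132 (np.float64(36.0), np.float64(6.24)) (np.float64(30.0), np.float64(0.19))
362 234 109 (np.float64(37.0), np.float64(0.01)) (np.float64(32.0), np.float64(0.24))
335 244 120 (np.float64(68.0), np.float64(1.46)) (np.float64(72.0), np.float64(1.55))
336 244 120 (np.float64(66.0), np.float64(1.43)) (np.float64(70.0), np.float64(1.52))
337 244 119 (np.float64(64.0), np.float64(1.4)) (np.float64(69.0), np.float64(1.5))
338 244 107 (np.float64(63.0), np.float64(1.37)) (np.float64(67.0), np.float64(1.47))
```

View pics/home.png

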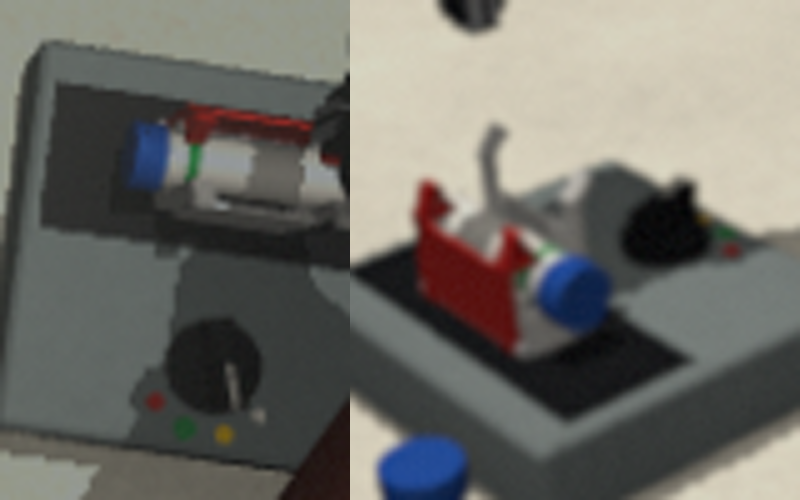

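```bash
python3 -m pendant '[[0,0,-0.09,0,0,0,0.3],[0,0,-0.09,0,0,0,0.5],[0,0,-0.09,0,0,0,0.5],[0,0,-0.09,0,0,0,0.5],[0,0,-0.09,0,0,0,0.5],[0,0,-0.09,0,0,0,0.5],[0,0,-0.09,0,0,0,0.5],[0,0,-0.09,0,0,0,0.5],[0,0,-0.09,0,0,0,0.5],[0,0,-0.09,0,0,0,0.5],[0,0,-0.09,0,0,0,0.5],[0,0,-0.09,0,0,0,0.5],[0,0,-0.09,0,0,0,0.5],[0,0,-0.077,0,0,0,0.5],[0,0,0,0,0,0,0.5]]' | egrep "force: \[|eef"; python3 go.py .4806 -.1916 .071 1.756
```

```text
eef_pos: [0.5739, -0.2025, 0.2046]
force: [0.1, -0.4, 0.5]
t 21.45 eef [ 0.5739 -0.2025  0.2046] yaw 1.7576 zaxis [-0.0019  0.0013 -1.    ] F [ 0.1 -0.4  0.5] w 0.503 g 0.0 j6 -0.741
az 0.0011 shift [1.794 0.558 2.673]
```

```bash
python3 -m pendant '[[0,0,0,0.2,0.07,0,0.5],[0,0,0,0.4,0.12,0,0.5],[0,0,0,0.4,0.12,0,0.5],[0,0,0,0.4,0.12,0,0.5],[0,0,0,0.4,0.12,0,0.5],[0,0,0,0,0,0.4,0.5],[0,0,0,0,0,0.4,0.5],[0,0,0,0,0,0.4,0.5],[0,0,0,0,0,0.4,0.5],[0,0,0,0,0,0.2,0.5],[0,0,0,0,0,0,0.5],[0,0,0,0,0,0,0.5]]' | egrep "force: \[|eef"; python3 go.py .4806 -.1916 .071 1.756;python3 - <<'E'
from h import *
s=read_camera("scene")
C=cv2.resize(s[105:205,140:240],None,fx=5,fy=5,interpolation=cv2.INTER_CUBIC);cv2.imwrite("pics/dial.png",C[:,:,::-1])
E
```

```text
eef_pos: [0.481, -0.1924, 0.1167]
force: [-0.4, -0.1, 0.4]
t 22.65 eef [ 0.481  -0.1924  0.1167] yaw 1.7549 zaxis [ 2.e-04 -0.e+00 -1.e+00] F [-0.4 -0.1  0.4] w 0.5 g 0.0 j6 -0.817
az -0.0007 shift [0.006 0.018 0.914]
```

View pics/dial.png

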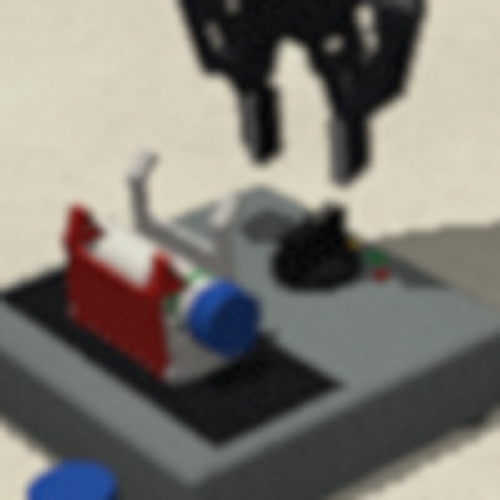

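```bash
python3 -m pendant '[[0,0,0,0,0.02,0.2,0.5],[0,0,0,0,0,0.2,0.5],[0,0,0,0,0,0.2,0.5]]' | egrep "force: \[|eef";python3 -m pendant '[[0,0,0,0,0,0.15,0.5],[0,0,0,0,0,0.13,0.5],[0,0,0,0,0,0,0.5]]' | egrep "force: \[|eef";python3 -m pendant '[[0,0,0,0,0,0,0.3],[0,0,0,0,0,0,0.2],[0,0,0,0,0,0,0.1],[0,0,0,0,0,0,0.05],[0,0,0,0,0,0,0.05],[0,0,0,0,0,0,0.05],[0,0,0,0,0,0,0.05]]' 20;  python3 go.py .4806 -.1916 .071 1.756
```

```text
eef_pos: [0.4807, -0.1913, 0.0854]
force: [0.2, -1.8, 0.0]
eef_pos: [0.4802, -0.191, 0.071]
force: [-0.1, -0.1, -0.8]
time: 24.0
eef_pos: [0.4812, -0.1919, 0.0729]
tool_rot: [-0.092, 0.996, -0.001, 0.0]
force: [0.8, -4.9, 4.7]
gripper_width: 0.145
grasp_force: 23.4
t 24.0 eef [ 0.4812 -0.1919  0.0729] yaw 1.7558 zaxis [ 0.001 -0.001 -1.   ] F [ 0.8 -4.9  4.7] w 0.145 g 23.431291580200195 j6 -0.817
az -0.0001 shift [0.011 0.009 0.037]
```

```bash
python3 -m pendant '[[0,0,0,0,-0.01,0,0.05],[0,0,0,0,0,0,0.05],[0,0,0.05,0,0,0,0.05],[0,0,0.05,0,0,0,0.05],[0,0,0.05,0,0,0,0.05],[0,0,0.05,0,0,0,0.05],[0,0,0.05,0,0,0,0.05],[0,0,0.05,0,0,0,0.05],[0,0,0.05,0,0,0,0.05],[0,0,0.05,0,0,0,0.05],[0,0,0,0,0,0,0.05],[0,0,0,0,0,0,0.05]]' 40;  python3 go.py .4806 -.1916 .071 1.156; python3 -c "
from cell import *
print(read_state()['wrist_torque'])"
```

```text
time: 25.2
eef_pos: [0.4812, -0.1924, 0.073]
tool_rot: [0.206, 0.979, -0.0, 0.001]
force: [0.7, -3.4, 5.2]
gripper_width: 0.141
grasp_force: 44.7
t 25.2 eef [ 0.4812 -0.1924  0.073 ] yaw 1.1557 zaxis [ 9.e-04 -1.e-03 -1.e+00] F [ 0.7 -3.4  5.2] w 0.141 g 44.707335233688354 j6 -0.218
az -0.0002 shift [0.018 0.009 0.039]
[-0.67445566 -0.05113819  0.01821257]
```

```bash
python3 -m pendant '[[0,0,0,0,0,0,0.2],[0,0,0,0,0,0,0.3],[0,0,0,0,0,0,0.45],[0,0,0,0,0,0,0.5],[0,0,0,0,0,0,0.5],[0,0,0,0,0,-0.2,0.5],[0,0,0,0,0,-0.4,0.5],[0,0,0,0,0,-0.5,0.5],[0,0,0,0,0,-0.5,0.5],[0,0,0,0,0,-0.5,0.5],[0,0,0,0,0,-0.5,0.5],[0,0,0,0,0,-0.3,0.5],[0,0,0,0,0,0,0.5]]'|egrep "force: \[|eef"; python3 -m pendant '[[0,0,0,0,0.4,0,0.5],[0,0,0,0,0.5,0,0.5],[0,0,0,0,0.5,0,0.5],[0,0,0,0,0.5,0,0.5],[0,0,0,0,0.5,0,0.5],[0,0,0,0,0.5,0,0.5],[0,0,0,0,0.5,0,0.5],[0,0,0,0,0.5,0,0.5],[0,0,0,0,0,0,0.5],[0,0,0,0,0,0,0.5]]'|egrep "force: \[|eef"; python3 - <<'E'
from h import *
s=read_camera("scene");t=read_camera("top")
print(blobs("scene",s,msk(s,(105,120,30),(130,255,255)),(150,100,220,190)))
rs=lambda im,b,k:cv2.resize(im[b[1]:b[3],b[0]:b[2]],None,fx=k,fy=k,interpolation=cv2.INTER_CUBIC)
C=np.hstack([rs(t,(300,150,400,250),4),rs(s,(140,110,240,210),4)]);cv2.imwrite("pics/end.png",C[:,:,::-1])
c=np.array([.4783,-.1914]);m=(hsv(t)[...,1]<40)&(hsv(t)[...,2]>100)
for v,u in np.argwhere(m[212:242,335:368])+[212,335]:
    a=onz("top",(u,v),.0905)[:2]-c;print(u,v,np.hypot(*a).round(3),((np.pi+.9-.1145-np.arctan2(a[1],a[0]))%(2*np.pi)).round(2))
E
```

```text
eef_pos: [0.4818, -0.1925, 0.2198]
force: [-0.1, -0.3, -0.2]
eef_pos: [0.559, -0.0131, 0.216]
force: [0.6, -0.8, 0.2]
[((np.float64(184.57), np.float64(168.54)), 155, (np.int32(178), np.int32(161), np.int32(14), np.int32(15)))]
```

View pics/end.png

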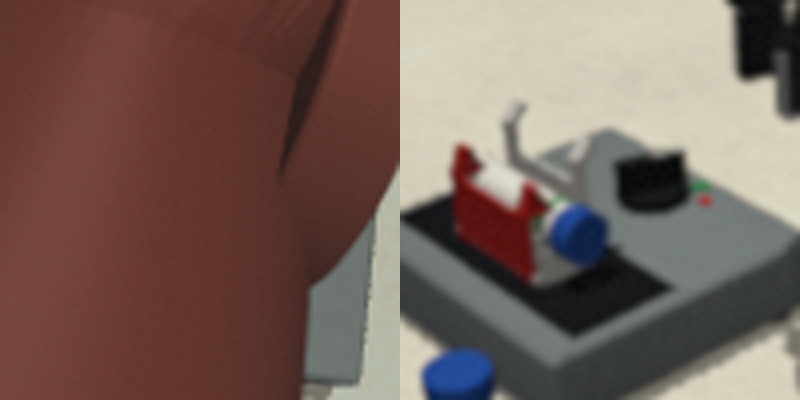

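```bash
python3 -m pendant '[[0,0,0,-0.4,0.4,0,0.5],[0,0,0,-0.4,0.5,0,0.5],[0,0,0,-0.3,0.5,0,0.5],[0,0,0,-0.2,0.5,0,0.5],[0,0,0,0,0.5,0,0.5],[0,0,0,0,0.5,0,0.5],[0,0,0,0.3,0.5,0,0.5],[0,0,0,0.3,0.5,0,0.5],[0,0,0,0,0.4,0,0.5],[0,0,0,0,0,0,0.5],[0,0,0,0,0,0,0.5]]'|egrep "force: \[|eef"; python3 - <<'E'
from h import *
t=read_camera("top")
c=np.array([.4783,-.1914]);H=hsv(t);m=(H[...,1]<60)&(H[...,2]>85)
for v,u in np.argwhere(m[212:242,335:368])+[212,335]:
    a=onz("top",(u,v),.0905)[:2]-c;q=((np.pi+.9-.1145-np.arctan2(a[1],a[0]))%(2*np.pi)).round(2)
    if np.hypot(*a)<.03 and H[v,u,2]>85: print(u,v,H[v,u].tolist(),np.hypot(*a).round(3),q)
T=lambda n,lo,hi:print(n,blobs("top",t,msk(t,lo,hi),(300,150,400,250),2))
T("red",(0,120,60),(6,255,255));T("grn",(45,90,40),(85,255,255));T("blue",(105,120,30),(130,255,255))
p=np.array([.5729,-.2023,.095]);y=np.array([.1143,.9934,0]);print([proj("top",p+l*y) for l in(.046,.062)])
E
```

```text
eef_pos: [0.6781, 0.1683, 0.2169]
force: [0.2, 0.2, 0.4]
349 212 [73, 18, 128] 0.03 3.38
350 212 [77, 14, 126] 0.029 3.46
351 212 [75, 16, 126] 0.028 3.54
352 212 [75, 16, 125] 0.027 3.63
353 212 [77, 14, 124] 0.026 3.72
354 212 [73, 14, 125] 0.026 3.81
355 212 [75, 17, 123] 0.026 3.91
356 212 [73, 15, 123] 0.026 4.0
357 212 [73, 14, 124] 0.026 4.1
358 212 [75, 16, 124] 0.027 4.19
359 212 [75, 16, 124] 0.028 4.28
360 212 [79, 16, 124] 0.029 4.36
361 212 [75, 17, 123] 0.03 4.43
348 213 [75, 16, 128] 0.029 3.27
349 213 [79, 17, 119] 0.028 3.34
350 213 [77, 16, 109] 0.026 3.42
351 213 [77, 17, 106] 0.025 3.5
352 213 [78, 13, 102] 0.024 3.6
353 213 [75, 15, 101] 0.024 3.7
354 213 [73, 17, 103] 0.023 3.8
355 213 [80, 15, 99] 0.023 3.91
356 213 [78, 13, 95] 0.023 4.01
357 213 [72, 13, 97] 0.024 4.12
358 213 [75, 14, 108] 0.025 4.21
359 213 [77, 15, 120] 0.025 4.31
360 213 [77, 15, 123] 0.026 4.39
361 213 [73, 15, 123] 0.028 4.47
362 213 [75, 17, 123] 0.029 4.55
347 214 [73, 15, 120] 0.029 3.15
348 214 [75, 14, 106] 0.027 3.21
349 214 [78, 14, 89] 0.026 3.29
359 214 [78, 14, 92] 0.023 4.35

[... 5241 characters left out ...]
, 125] 0.029 0.38
356 235 [38, 44, 134] 0.03 0.73
357 235 [75, 13, 122] 0.03 0.65
red [((np.float64(363.59), np.float64(175.22)), 115, (np.int32(347), np.int32(171), np.int32(34), np.int32(12))), ((np.float64(340.5), np.float64(230.0)), 8, (np.int32(339), np.int32(229), np.int32(4), np.int32(3)))]
grn [((np.float64(348.27), np.float64(181.45)), 11, (np.int32(347), np.int32(179), np.int32(3), np.int32(7))), ((np.float64(346.5), np.float64(235.0)), 16, (np.int32(345), np.int32(233), np.int32(4), np.int32(5)))]
blue [((np.float64(339.3), np.float64(180.64)), 74, (np.int32(336), np.int32(175), np.int32(7), np.int32(13)))]
[array([341.42838646, 181.11421166]), array([334.99529421, 180.16963435])]
```

```bash
python3 -c "
from cell import *
print(job_done())"
```

```text
the job is handed in; nothing more can be done
None
```

I've handed the job in, with no verdict returned: the tube is home in the clip with its blue cap on the left and the jaw shut over it, and the dial's pointer is at the green mark. It took about 29 s, and I didn't knowingly touch the bottle, jar or box, though I took no final picture to check them.

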